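# Open a locked centrifuge with its emergency release rod

### The job

The power has failed and the lid of the bench centrifuge is locked with the samples inside. Take the red-handled release rod out of its stand, push it through the narrow slot in the sloping front panel to press the hidden latch tab so that the lid springs ajar, then put the rod back in its stand and lift the lid fully open. Leave the two bottles and the jar as they stand.

Things in the scene. Friction and masses are not known exactly. Their poses are not given: they have to be found in the camera images.
- centrifuge: White bench centrifuge, fixed, 240 wide (y), 320 deep (x), 133 high to the deck under the lid. Origin on the bench under its middle; x runs front to back, z up. The front (-x side) faces the robot's left and is 60 high; then the control panel slopes up and back, 35 degrees from level (x -150, z 60 to x -45, z 133): green display on its left, keys on its right, release slot in the middle.
- slot (a point): Centre of the release slot at the face of the sloping panel, 20 wide (along the centrifuge's y) and 11 up the slope, in a raised grey bezel (3 high, opening 26 x 17). Axes as the centrifuge's. The slot's channel runs square to the panel for 24, that is along (0.574, 0, -0.819) in the centrifuge's frame: down and to the back, 35 degrees from vertical; a rod must enter within about 10 degrees of that direction.
- tab (a point): Middle of the pressing face of the hidden orange latch tab (22 x 18), straight behind the slot, 41 in from the panel face along the slot's direction. It moves with the tab. Axes as the centrifuge's when not pressed.
- latch (a joint): Swing of the sprung latch in rad: 0 at rest (lid locked), 0.3 at its stop. The tab moves 35 mm per rad along the slot's direction (10 mm to the stop) and needs about 2 N at first, 5 to 6 N at the stop; past about 0.16 it frees the lid. It springs back when let go; the lid stays free.
- lid (a joint): Opening of the lid in rad: 0 shut (locked), 1.2 at the open stop. Once freed, a spring raises it by itself to about 0.25; from there it must be lifted. It is counterbalanced and stays where it is left; lifting takes only 1 to 3 N at the lip. Fully open means above 1.0.
- lid_hinge (a point): On the lid's hinge axis, mid-width, at the back: 150 behind the centrifuge's origin, 137 above the bench. The axis runs along the centrifuge's y. Axes turn with the lid. The shut lid reaches 174 above the bench at its low dome; ajar, its front reaches about 215.
- lid_lip (a point): Middle of the lower front edge of the lid's grey grip lip (110 wide, 10 thick, sticking out 17 past the front of the 20 thick, 225 wide white lid). It is 212 from the hinge and turns with the lid: rises and moves back as it opens. With the lid ajar at 0.25 there is some 50 of free height under it.
- rod: Release rod, loose, 159 long, about 80 g: a steel shaft 6 in diameter and 95 long, then a red round collar (22 across, 4 thick), then a red square handle 16 x 16 and 60 long. Origin at the shaft's free tip; z runs along the rod to the handle; x and y are square to the handle's flats. It stands upright in the stand, tip down, handle up.
- rod_tip (a point): The free end of the steel shaft.
- rod_collar (a point): On the rod's axis at the underside of the collar, 95 from the tip; it rests on the stand's top plate.
- rod_grip (a point): On the rod's axis, 132 from the tip: a good place to grip the handle across two flats.
- stand: White stand for rods with a grey base, fixed to the bench: base 70 (x) by 150 (y), top plate at 97 to 105 high. Origin on the bench under its middle. The release rod's hole lies at y -55; a spatula and a glass rod, up to 185 high, stand fixed in it at y +25 and +50.
- stand_socket (a point): Centre of the release rod's hole (12 in diameter, 8 deep, right through the top plate) at the top of the plate, 105 above the bench. Free space below down to the base, 8 above the bench.
- amber_bottle: Bystander: amber bottle with black cap, 76 across, 150 high, loose. Origin under its middle.
- clear_bottle: Bystander: clear bottle with white cap and label, 72 across, 140 high, loose. Origin under its middle.
- white_jar: Bystander: white jar with blue cap, 70 across, 85 high, loose. Origin under its middle.
Not all that is in view belongs to the job. Of the things that look like the rod, the smallest one is meant.

How it is judged (in metres and radians):
On the way, in this order (a step that is already met when the one before it is completed fails the run):
1. the rod's tip has pressed the hidden tab far enough to free the lid (distance between rod_tip and tab below 0.013 m and value of joint latch above 0.14 rad).
2. the rod is drawn out of the slot and the lid has sprung ajar (distance between rod_tip and slot above 0.06 m and value of joint lid above 0.15 rad), for 0.1 s.
At the end, for the whole second after the job is handed in: The lid stays open by more than 1.0 rad, and the rod stands at rest in its hole in the stand, upright within 0.15 rad, its collar within 10 mm of the hole's mouth (value of joint lid above 1 rad and distance between rod_collar and stand_socket below 0.01 m and angle between rod's own z axis and vertical below 0.15 rad and linear speed of rod below 0.02 m/s and velocity of joint lid between -0.05 and 0.05 rad/s); the robot touches nothing.
It fails at once if a bottle or the jar is shifted by more than 30 mm or knocked over (distance of any of amber_bottle, clear_bottle, white_jar from where it was at the start of the episode above 0.03 m or angle between any of amber_bottle, clear_bottle, white_jar's own z axis and vertical above 0.5 rad).
It also fails if it takes over 72 s, if anything falls off the work surface, if the arm or the gripper's body presses on something with over 40 N, if the wrist force passes 120 N, or if a joint passes its speed limit or range.

### The arm

A 6-joint arm with a two-finger parallel gripper is mounted at the origin on the work surface. World frame = base frame: x ahead of the robot, y to its left, z up, the work surface at z = 0. Lengths are in mm, angles in degrees, forces in N, time in s.
With the tool pointing down it reaches from about 350 to 850 mm from the base axis. Payload 8.1 kg.
Tool frame: the origin (TCP) lies between the finger pads; the fingertips stand 11 mm ahead of it and the grasp point (between the pads) lies 8 mm behind it; z points along the fingers, y is the line along which they close (so a half turn about z gives the same grasp; the last joint's range is limited). The gripper opens to 93 mm and grips with 3 to 60 N. Pads are 15 mm wide; open, the fingers measure 128 mm over their backs; the gripper's body (75 mm by 188 mm) begins 65 mm behind the grasp point.
Start: joints at [71.998, 7.471, 85.268, -0, 87.261, -4.893], TCP at [136.063, 584.373, 229.635] pointing down, gripper open.
Joint ranges: [-169.43, 169.43], [-51.17, 129.36], [1.28, 143.12], [-76.62, 256.62], [0, 156.53], [-152.29, 152.29]. Speed limits (degrees/s): [136.94, 136.94, 159.86, 180, 180, 180].

### API

Orientations are given as a 3x3 rotation matrix whose columns are the frame's x, y, z axes.
In Python, from cell import state, read_camera, camera_params, hand_in gives the robot as it stands.
- The arm moves only by the tool move_arm, never from a script. Its argument "motion" is a list of rows, each a list of 3 entries, a list of its own where there are three numbers: the shift along the world's x, y, z in cm, then the turn, a rotation vector about the world's x, y, z in degrees, then the closure, from -1 (fully open) to 1 (shut). A call has 1 to 20 rows; each row shifts and turns the commanded pose from where the row before left it; what a row does not reach is not made up. A row lasts 1/8 s, in which the tool goes at most 62.5 mm and 10.7 degrees, less where a joint would pass 70% of its speed; a pose out of reach is approached as far as the arm can. A call with a gripper value outside its range is refused whole. The fingers move at their own pace and stop on an object; "grip_force" is the grip in N (left out, the last holds). Time passes only in rows, so rows that do not move let the fingers close. It gives the time, the measured TCP pose, the force, the opening and the grip force at its end, in the units of the state.
- state(): the state, without advancing time (a new reading comes with each control period).
- read_camera(name): name is "scene" or "top"; returns (picture, depth): 400x640x3 uint8, red, green, blue; 400x640 float32, mm along the optical axis (not along the pixel's ray), 0 where there is no reading.
- camera_params(name): a dict with "K" (3x3 intrinsics, pixels), "R" (3x3) and "t" (3): a world point X has camera coordinates R X + t. Camera axes: x right, y down, z forward; pixel columns grow to the right and rows downward; lengths in mm; the calibration is good to about 2 mm. A picture is of the moment at which its call begins. camera_params takes no time and is no camera call.
- hand_in(): hands the job in; it is judged then, once.
The state is a dict: "time_s": time; "q": joint angles; "dq": joint speeds; "joint_torque": joint torques, N m; "ee_pos": TCP position; "orientation": TCP orientation; "contact_force": force on the tool from outside, world axes, zero at the start; "wrist_torque": the same for the moment, N m; "width": opening from 0.0 (shut) to 1.0 (fully open); "grasp_force": force on a finger pad.
Only numpy, scipy, OpenCV 4.12 (cv2) and the standard library are available. Lean on these libraries where they do the work, as an engineer would, in place of code of your own. Each camera call takes 0.05 s, during which the arm holds its last target. There are 200 camera calls.

## Working session

There is one attempt and no reset: what is moved stays moved. The work goes in short steps, Python scripts to look and compute and a tool call to move; the robot and the scene stay as the last step left them, time stands still between calls to the robot, and variables do not carry over. Pictures are saved under pics/ and viewed, at most 10 in all, crops included, and the job is handed in when it is done.

Besides the shell and the picture viewer there is one more tool, called after "Request:" as name(argument=value, ...) on one line, values as JSON. move_arm: Moves the arm, as the interface text tells. Its arguments: {"type":"object","properties":{"motion":{"type":"array","items":{"type":"array"}},"grip_force":{"type":"number"}},"required":["motion"]}

```bash
mkdir -p pics
cat > h.py <<'E'
import numpy as np, cv2
from cell import state, read_camera, camera_params, hand_in
def grab(n,f=None):
    p,d=read_camera(n)
    if f: cv2.imwrite('pics/'+f,p[:,:,::-1])
    np.savez('/tmp/%s.npz'%n,p=p,d=d); return p,d
def cloud(n,d):
    c=camera_params(n);K,R,t=[np.array(c[k],float) for k in('K','R','t')]
    v,u=np.mgrid[:d.shape[0],:d.shape[1]]
    P=np.stack([(u-K[0,2])/K[0,0]*d,(v-K[1,2])/K[1,1]*d,d],-1)
    return (P-t)@R
def ray(n,u,v):
    c=camera_params(n);K,R,t=[np.array(c[k],float) for k in('K','R','t')]
    return -R.T@t, R.T@(np.linalg.inv(K)@[u,v,1])
def onz(n,u,v,z):
    o,r=ray(n,u,v); return o+r*(z-o[2])/r[2]
def proj(n,X):
    c=camera_params(n);K,R,t=[np.array(c[k],float) for k in('K','R','t')]
    x=K@(R@np.array(X,float)+t); return x[:2]/x[2]
E
python3 - <<'E'
from h import *
s,_=grab('scene','s0.png');t,_=grab('top','t0.png')
for n in('scene','top'):
    c=camera_params(n);R=np.array(c['R']);print(n,np.round(-R.T@np.array(c['t'])),np.round(R,2).tolist())
E
```

```text
scene [1057. -231.  886.] [[0.47, 0.88, 0.0], [0.73, -0.38, -0.57], [-0.5, 0.27, -0.82]]
top [ 487.   33. 1357.] [[-0.01, -1.0, -0.01], [-1.0, 0.01, -0.06], [0.06, 0.01, -1.0]]
```

View pics/s0.png

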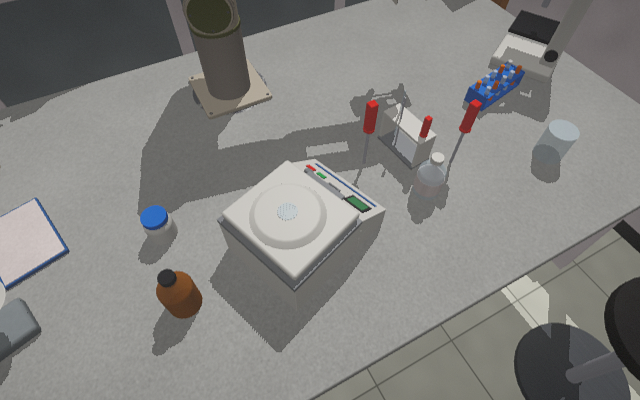

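View pics/t0.png

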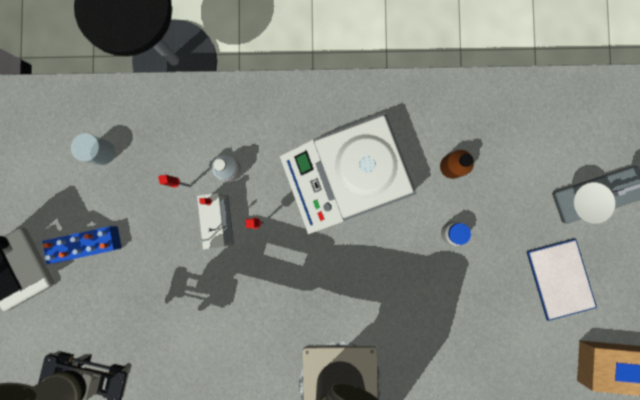

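```bash
cat > a.py <<'E'
from h import *
S=np.load('/tmp/scene.npz');T=np.load('/tmp/top.npz')
a=cv2.resize(S['p'][80:240,290:490],None,fx=4,fy=3.75,interpolation=cv2.INTER_CUBIC)
b=cv2.resize(T['p'][130:270,150:350],None,fx=4,fy=4,interpolation=cv2.INTER_CUBIC)
cv2.imwrite('pics/c1.png',a[:,:,::-1]);cv2.imwrite('pics/c2.png',b[:,:,::-1])
for n,D in(('scene',S),('top',T)):
    C=cloud(n,D['d']);h=cv2.cvtColor(D['p'],cv2.COLOR_RGB2HSV)
    m=((h[...,0]<6)|(h[...,0]>174))&(h[...,1]>150)&(h[...,2]>90)
    k,l,st,ce=cv2.connectedComponentsWithStats(m.astype('uint8'))
    for i in range(1,k):
        if st[i,4]>12:
            P=C[(l==i)&(D['d']>0)];print(n,st[i],ce[i].round(1),'med',np.median(P,0).round(),'max z',np.percentile(P[:,2],95).round(),P[P[:,2]>P[:,2].max()-8].mean(0).round(1))
C=cloud('top',T['d']);d=T['d']
# stand top plate, lid
m=(abs(C[...,2]-105)<6);m[:, :190]=0;m[:,240:]=0;m[:185]=0;m[255:]=0
P=C[m];r=cv2.minAreaRect(P[:,:2].astype('f4'));print('stand',r,P[:,2].mean(),cv2.boxPoints(r).round(1).tolist())
m=(C[...,2]>45)&(C[...,2]<200);m[:,:270]=0;m[:,430:]=0;m[:100]=0;m[245:]=0
P=C[m];r=cv2.minAreaRect(P[:,:2].astype('f4'));print('cent',r,cv2.boxPoints(r).round(1).tolist(),P[:,2].max())
m=(C[...,2]>142);m[:,:290]=0;m[:,430:]=0;m[:100]=0;m[245:]=0
P=C[m];r=cv2.minAreaRect(P[:,:2].astype('f4'));print('lid',r,cv2.boxPoints(r).round(1).tolist(),P[:,2].max())
for u,v in((460,165),(455,232),(224,166)):print(C[v,u])
E
python3 a.py
```

```text
scene [459  99  23  34 344] [470.  115.9] med [597. 442. 190.] max z 227.0 [593.2 447.7 225.2]
scene [363 100  15  34 348] [370.3 116.6] med [485. 222. 189.] max z 227.0 [478.7 225.9 225.8]
scene [420 116  12  22 139] [425.7 126.2] med [543. 360. 144.] max z 170.0 [539.7 363.4 168.7]
scene [307 165   8   6  20] [310.3 167.2] med [494.  49. 103.] max z 107.0 [494.   48.2 104. ]
top [159 175  21  12 113] [166.6 180.9] med [588. 445. 224.] max z 228.0 [592.6 447.6 225.4]
top [200 198  11   6  35] [203.6 201.1] med [538. 360. 168.] max z 172.0 [538.7 362.3 168.9]
top [318 212   6   8  28] [320.4 215.8] med [495.  51. 102.] max z 107.0 [494.8  48.8 103.1]
top [246 218  15  11 106] [251.6 223.2] med [478. 224. 225.] max z 228.0 [478.3 226.3 225.5]
stand ((484.5940856933594, 357.8125), (149.8274688720703, 61.689735412597656), 6.6147074699401855) 104.79339430794256 [[406.6000061035156, 379.79998779296875], [413.70001220703125, 318.5], [562.5999755859375, 335.79998779296875], [555.5, 397.1000061035156]]
cent ((610.9285278320312, -23.559967041015625), (240.6903076171875, 320.5903625488281), 19.727418899536133) [[443.5, 86.69999694824219], [551.7999877929688, -215.10000610351562], [778.2999877929688, -133.8000030517578], [670.0999755859375, 167.89999389648438]] 181.69794545685087
lid ((620.03955078125, -49.344482421875), (225.1080322265625, 244.72808837890625), 19.58159065246582) [[473.0, 28.200000762939453], [555.0, -202.39999389648438], [767.0999755859375, -126.9000015258789], [685.0999755859375, 103.69999694824219]] 1356.54701319416
[ 629.35811688 -336.30916929  126.97096327]
[ 444.60897738 -328.99107035   85.32605242]
[634.80724501 312.08690385 136.90933346]
```

View pics/c1.png

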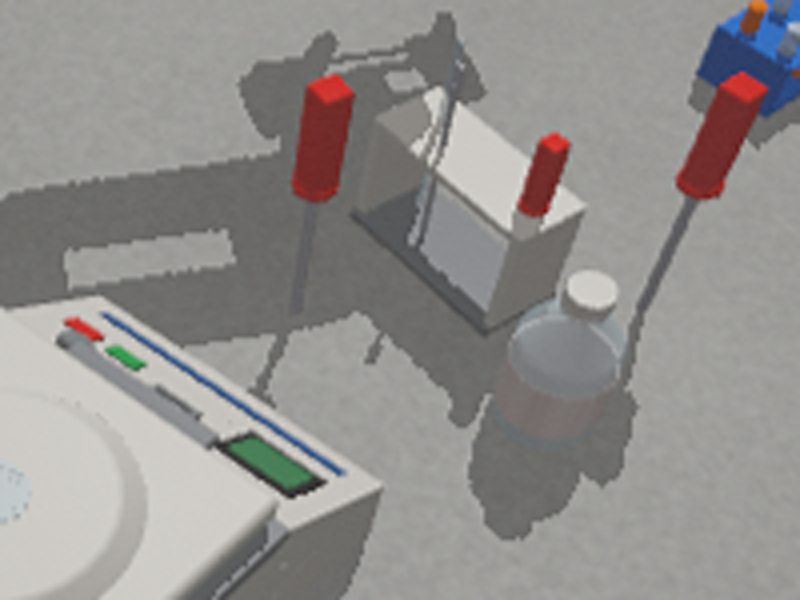

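View pics/c2.png

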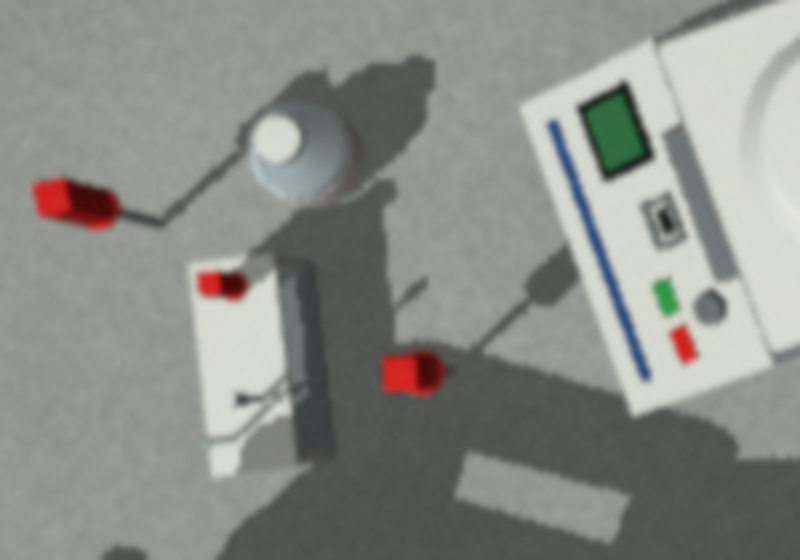

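Run:
```python
from h import *
s=state();print(np.round(s['orientation'],3).tolist(),s['contact_force'],s['width'])
print('slot by top',onz('top',316,184.75,97),onz('top',315.9,184.7,105))
# slot dark blob centroid in top
T=np.load('/tmp/top.npz');S=np.load('/tmp/scene.npz')
g=cv2.cvtColor(T['p'],cv2.COLOR_RGB2GRAY)[178:193,309:325];print(g.tolist())
C=cloud('top',T['d'])
o=np.array([610.9,-23.6,0]);cx=np.array([.3375,-.9413,0]);cy=np.array([.9413,.3375,0])
A=np.c_[(C-o)@cx,(C-o)@cy,C[...,2].ravel()] if 0 else np.stack([(C-o)@cx,(C-o)@cy,C[...,2]],-1)
m=(A[...,0]>-140)&(A[...,0]<-80)&(abs(A[...,1])<110)&(A[...,2]<140)
P=A[m];c=np.linalg.lstsq(np.c_[P[:,0],np.ones(len(P))],P[:,2],rcond=None)[0];print('panel z=a x+b',c,'expect .695, 164.3')
print('guess slot',o+cx*-97.5+[0,0,96.5],proj('top',o+cx*-97.5+[0,0,96.5]),proj('scene',o+cx*-97.5+[0,0,96.5]))
```

```text
[[-0.974, 0.227, -0.001], [0.227, 0.974, -0.002], [0.0, -0.002, -1.0]] [ 0.53234017  0.02067272 -0.95791679] 0.99552605267276
slot by top [582.70887055  60.95881987  97.        ] [582.24472892  61.06093132 105.        ]
[[214, 213, 210, 208, 204, 193, 175, 144, 151, 192, 199, 170, 131, 118, 115, 116], [211, 203, 190, 184, 178, 161, 142, 123, 128, 174, 202, 191, 146, 122, 116, 117], [202, 177, 145, 136, 141, 146, 146, 132, 123, 153, 199, 202, 172, 132, 119, 117], [191, 146, 120, 126, 149, 157, 150, 124, 114, 135, 184, 205, 192, 148, 121, 118], [196, 151, 118, 134, 161, 139, 105, 93, 112, 119, 160, 200, 199, 158, 125, 119], [205, 176, 130, 126, 151, 111, 59, 69, 109, 114, 143, 195, 201, 171, 132, 119], [211, 193, 146, 126, 145, 118, 57, 47, 84, 108, 128, 178, 204, 191, 147, 122], [213, 202, 163, 124, 125, 130, 79, 35, 61, 96, 111, 150, 199, 198, 157, 125], [214, 205, 178, 128, 115, 130, 96, 46, 49, 88, 107, 138, 194, 202, 171, 130], [213, 211, 192, 146, 113, 123, 119, 75, 73, 105, 121, 132, 179, 203, 190, 145], [214, 213, 202, 168, 123, 122, 147, 127, 125, 133, 135, 125, 153, 200, 198, 160], [214, 213, 209, 183, 134, 125, 157, 156, 156, 142, 132, 129, 156, 201, 205, 177], [213, 215, 212, 195, 148, 120, 137, 143, 136, 132, 139, 163, 185, 208, 211, 193], [215, 215, 213, 205, 174, 137, 133, 142, 143, 157, 178, 198, 208, 213, 213, 203], [214, 215, 214, 211, 197, 170, 168, 176, 183, 198, 207, 212, 213, 212, 215, 211]]
panel z=a x+b [  0.74008556 177.57003184] expect .695, 164.3
guess slot [577.99375  68.17675  96.5    ] [313.46763567 186.46514643] [333.02772294 189.74516064]
```

Run:
```python
from h import *
o=np.array([610.9,-23.6,0]);cx=np.array([.3375,-.9413,0]);cy=np.array([.9413,.3375,0])
for n in('top','scene'):
    D=np.load('/tmp/%s.npz'%n);C=cloud(n,D['d'])
    A=np.stack([(C-o)@cx,(C-o)@cy,C[...,2]],-1)
    for x in range(-165,-30,10):
        m=(abs(A[...,0]-x)<3)&(abs(A[...,1])>15)&(abs(A[...,1])<100)&(A[...,2]>20);print(n,x,m.sum(),np.median(A[m][:,2]).round(1) if m.any() else '',end='; ')
    # bezel/slot: low-saturation mid-grey/dark near middle
    g=cv2.cvtColor(D['p'],cv2.COLOR_RGB2GRAY)
    m=(abs(A[...,0]+92)<22)&(abs(A[...,1])<25)&(A[...,2]<135)
    for th in(100,170):
        q=m&(g<th);v,u=np.nonzero(q)
        if len(u):print('\n',n,th,len(u),u.mean(),v.mean(),'range',A[q][:,:2].min(0).round(),A[q][:,:2].max(0).round(),np.median(A[q],0).round(1))
print(onz('scene',290+180/4,80+402/3.75,100),)
```

```text
top -165 0 ; top -155 118 63.7; top -145 118 71.8; top -135 119 77.0; top -125 127 84.5; top -115 125 93.4; top -105 128 101.2; top -95 1178 1356.5; top -85 132 114.5; top -75 137 120.4; top -65 136 132.8; top -55 151 152.6; top -45 147 160.4; top -35 137 159.7; 
 top 100 16 316.25 184.875 range [-93.  -5.] [-84.  10.] [-88.5   1.   97.9]

 top 170 112 315.5357142857143 184.99107142857142 range [-103.  -17.] [-79.  19.] [-90.5   1.3 107.2]
scene -165 10 59.1; scene -155 70 65.9; scene -145 74 74.1; scene -135 73 80.1; scene -125 63 86.9; scene -115 75 96.0; scene -105 86 103.2; scene -95 45 111.0; scene -85 54 116.9; scene -75 37 128.8; scene -65 79 150.1; scene -55 79 159.2; scene -45 166 160.5; scene -35 166 160.4; 
 scene 100 6 333.6666666666667 186.83333333333334 range [-102.  -12.] [-99.  16.] [-99.9  -1.4 105.2]

 scene 170 30 333.93333333333334 186.36666666666667 range [-105.  -18.] [-97.  16.] [-100.8   -0.4  106.3]
[575.69386579  74.83042627 100.        ]
```

Run:
```python
from h import *
o=np.array([610.9,-23.6,0]);cx=np.array([.3375,-.9413,0]);cy=np.array([.9413,.3375,0])
o=o-10*cx
def tri(a,b):
    (p,r),(q,s)=ray('top',*a),ray('scene',*b)
    k=np.linalg.lstsq(np.c_[r,-s],q-p,rcond=None)[0];A,B=p+r*k[0],q+s*k[1];return (A+B)/2,np.linalg.norm(A-B)
print('origin',o)
for b in((333.9,186.4),(334.5,187)):
    X,e=tri((315.8,184.9),b);print(X,e,'in cent',(X-o)@cx,(X-o)@cy)
for x in(-97.5,-90):
    X=o+cx*x+[0,0,164.3+.695*x]; X=X+2.5*(-.574*cx+[0,0,.819]);print(x,X,proj('top',X),proj('scene',X))
# same rays on panel height; red rod tops check
print('rod top',tri((202.5,200.8),(429,119)))
```

```text
origin [607.525 -14.187   0.   ]
[582.15577033  63.80888322 118.10254133] 6.229137646087866 in cent -81.97963988958836 2.443554695727333
[582.66169982  64.47009308 115.82625302] 7.617240839957964 in cent -82.43128552662795 3.142944453014341
-97.5 [574.1344375  78.9405155  98.585    ] [309.64338207 187.83136987] [336.1296395  186.44812079]
-90 [576.6656875  71.8807655 103.7975   ] [312.07906562 186.76898402] [334.19801424 187.02945865]
rod top (array([539.72125786, 364.63904309, 165.61219751]), np.float64(3.4313852768369193))
```

Request:
move_arm(motion=[[[3,-2,1.5],[0,0,0],0],[[4,-2,1],[0,0,0],0],[[4,-2,1],[0,0,0],0],[[4,-2,1],[0,0,0],0],[[4,-2,1],[0,0,0],0],[[4,-2,1],[0,0,0],0],[[4,-2,0],[0,0,0],0],[[4,-2,0],[0,0,0],0],[[3,-2,0],[0,0,0],0],[[3,-2,0],[0,0,0],0]])

```text
time_s: 1.35
ee_pos: [506.9, 383.4, 293.9]
orientation: [[-0.974, 0.227, -0.001], [0.227, 0.974, -0.001], [0.001, -0.001, -1.0]]
contact_force: [0.7, 1.2, -0.5]
width: 0.499
grasp_force: 0.0
```

Request:
move_arm(motion=[[[1,-0.6,0],[0,0,-10],0],[[1,-0.6,0],[0,0,-10],0],[[1,-0.6,0],[0,0,-10],0],[[0.3,-0.2,0],[0,0,-10],0],[[0,0,0],[0,0,-10],0],[[0,0,0],[0,0,-10],0],[[0,0,0],[0,0,-10.3],0],[[0,0,0],[0,0,0],0]])

```text
time_s: 2.35
ee_pos: [538.9, 364.3, 294.0]
orientation: [[-0.116, 0.993, -0.001], [0.993, 0.116, -0.001], [-0.0, -0.001, -1.0]]
contact_force: [-0.9, 0.2, 0.8]
width: 0.503
grasp_force: 0.0
```

Run:
```python
from h import *
s=state();print(np.round(s['q'],1))
p,_=grab('scene');q,_=grab('top')
a=cv2.resize(p[40:220,300:540],None,fx=2.5,fy=2.5);b=cv2.resize(q[130:330,120:360],(600,500))
cv2.imwrite('pics/c3.png',cv2.resize(np.hstack([a,np.zeros((450,10,3),'uint8'),cv2.resize(b,(540,450))]),(800,312))[:,:,::-1])
```

```text
[29.5 14.5 70.7  0.  94.9 22.9]
```

View pics/c3.png

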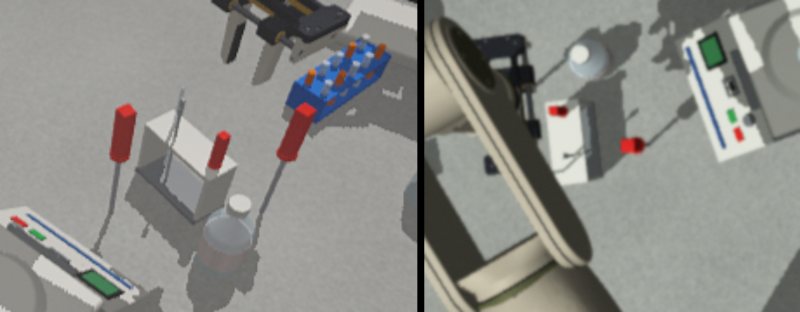

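Red-handled candidates in top view: (167,181), (204,201), (252,223). The first and last are 225 mm-tall rods outside the stand. The one at (204,201), 169 mm high over the stand's hole, is the smallest and fits the description. The crops confirm it, so I'm going down to it.

Request:
move_arm(motion=[[[0,0,-4],[0,0,0],0],[[0,0,-4],[0,0,0],0],[[0,0,-3],[0,0,0],0],[[0,0,-2],[0,0,0],0],[[0,0,-2],[0,0,0],0],[[0,0,-1],[0,0,0],0],[[0,0,0],[0,0,0],0.5],[[0,0,0],[0,0,0],1],[[0,0,0],[0,0,0],1],[[0,0,0],[0,0,0],1],[[0,0,0],[0,0,0],1],[[0,0,0],[0,0,0],1]], grip_force=35)

```text
time_s: 3.95
ee_pos: [539.6, 364.6, 135.6]
orientation: [[-0.115, 0.993, 0.001], [0.993, 0.115, 0.001], [0.001, 0.001, -1.0]]
contact_force: [-0.5, -0.3, 5.6]
width: 0.171
grasp_force: 35.0
```

Request:
move_arm(motion=[[[0,0,1],[0,0,0],1],[[0,0,2],[0,0,0],1],[[0,0,3],[0,0,0],1],[[0,0,3],[0,0,0],1],[[0,0,3],[0,0,0],1],[[0,0,3],[0,0,0],1],[[0,-2,0],[0,0,6.6],1],[[0,-3,0],[0,0,6.5],1],[[0.2,-3,-0.5],[-6.6,-2.4,0],1],[[0.2,-3,-0.5],[-6.6,-2.4,0],1],[[0.2,-3,-0.5],[-6.6,-2.4,0],1],[[0.2,-3,-0.5],[-6.5,-2.3,0],1],[[0,-2,-0.5],[-6.6,-2.3,0],1],[[0,-1.8,-0.5],[0,0,0],1],[[0,0,0],[0,0,0],1],[[0,0,0],[0,0,0],1]])

```text
time_s: 5.95
ee_pos: [547.4, 156.9, 255.9]
orientation: [[-0.275, 0.942, 0.194], [0.773, 0.337, -0.538], [-0.572, 0.002, -0.82]]
contact_force: [0.1, -0.1, -0.5]
width: 0.169
grasp_force: 35.0
```

Run:
```python
from h import *
s=state();R=np.array(s['orientation']);tip=s['ee_pos']+125.6*R[:,2];print(np.round(s['q'],1),tip,R[:,2],s['contact_force'],proj('top',tip),proj('scene',tip))
p,_=grab('scene');q,_=grab('top')
a=cv2.resize(p[90:240,280:440],(480,450),interpolation=cv2.INTER_CUBIC)
b=cv2.resize(q[150:230,260:340],(480,480),interpolation=cv2.INTER_CUBIC)[:450]
cv2.imwrite('pics/c4.png',cv2.resize(np.hstack([a,b]),(800,375))[:,:,::-1])
```

```text
[ 31.7   7.6  89.2 -34.1  91.   13.8] [571.85596813  89.26939997 152.91396303] [ 0.19446393 -0.53809443 -0.82014521] [ 0.11165905 -0.07419841 -0.51467725] [305.07458872 187.34320234] [340.44608486 170.49147987]
```

View pics/c4.png

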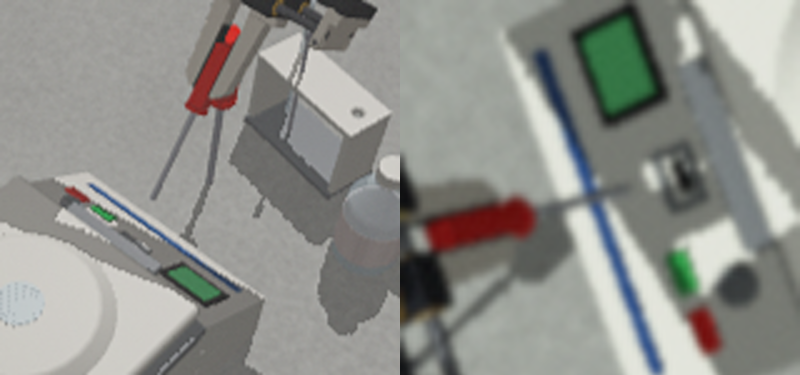

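Run:
```python
from h import *
s=state();R=np.array(s['orientation']);tip=s['ee_pos']+125.6*R[:,2]
for k in range(30,80,6):
    X=tip+k*R[:,2];print(k,X.round(1),proj('top',X).round(1),proj('scene',X).round(1))
T=np.load('/tmp/top.npz');S=np.load('/tmp/scene.npz')
a=cv2.resize(S['p'][165:205,305:365],(600,400),interpolation=cv2.INTER_CUBIC);cv2.imwrite('pics/c5.png',a[:,:,::-1])
```

```text
30 [577.8  73.2 128.1] [311.3 185.7] [335.3 181.2]
36 [578.9  69.9 123.2] [312.5 185.4] [334.3 183.3]
42 [580.1  66.7 118.3] [313.8 185.1] [333.2 185.3]
48 [581.3  63.5 113.4] [315.  184.8] [332.2 187.4]
54 [582.4  60.3 108.4] [316.2 184.5] [331.2 189.4]
60 [583.6  57.  103.5] [317.3 184.2] [330.2 191.5]
66 [584.8  53.8  98.6] [318.5 183.9] [329.2 193.5]
72 [585.9  50.6  93.7] [319.7 183.6] [328.2 195.5]
78 [587.1  47.3  88.8] [320.8 183.4] [327.3 197.5]
```

View pics/c5.png

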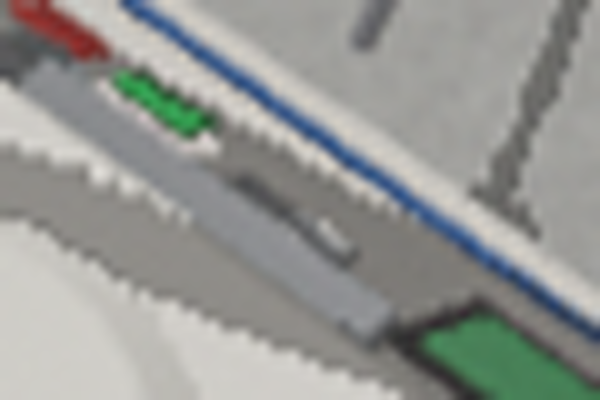

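Run:
```python
from h import *
from scipy.optimize import least_squares
v=np.array([.277,-.771,.574]);n=np.array([-.194,.54,.819])
for e in(10,12.5,15):
    f=lambda X:np.r_[proj('top',X)-[315.9,184.9],(proj('scene',X-e*v)-[334.6,186.6])]
    r=least_squares(f,[582,62,110]);X=r.x;print(e,X.round(1),r.fun.round(2))
    s=state();R=np.array(s['orientation']);tip=s['ee_pos']+125.6*R[:,2]
    w=X-tip;print('  along d',w@R[:,2],'slope',w@v,'cy',w@[.9413,.3375,0])
```

```text
10 [581.7  62.3 115.2] [-0.54 -0.27 -0.52  0.02]
  along d 47.201779883551986 slope 1.9831102138542127 cy 0.08281098420083224
12.5 [581.4  61.7 114.6] [-0.3  -0.15 -0.29  0.01]
  along d 47.957980182572406 slope 2.0686749166411653 cy -0.4199954624718556
15 [581.1  61.  114. ] [-0.06 -0.03 -0.06  0.  ]
  along d 48.71697558170036 slope 2.1478584170288664 cy -0.9219744448163165
```

Request:
move_arm(motion=[[[0.05,-0.15,0.11],[0,0,0],1],[[0.26,-0.72,-1.09],[0,0,0],1],[[0.26,-0.72,-1.09],[0,0,0],1],[[0.26,-0.72,-1.09],[0,0,0],1],[[0.06,-0.16,-0.25],[0,0,0],1],[[0.06,-0.16,-0.25],[0,0,0],1],[[0.06,-0.16,-0.25],[0,0,0],1],[[0.06,-0.16,-0.25],[0,0,0],1],[[0.06,-0.16,-0.25],[0,0,0],1],[[0,0,0],[0,0,0],1]])

```text
time_s: 7.3
ee_pos: [558.2, 125.3, 210.2]
orientation: [[-0.277, 0.941, 0.193], [0.772, 0.338, -0.539], [-0.573, -0.0, -0.82]]
contact_force: [0.9, 0.1, -1.8]
width: 0.169
grasp_force: 35.0
```

```bash
cat > w.py <<'E'
from h import *
s=state();R=np.array(s['orientation']);tip=s['ee_pos']+125.6*R[:,2];F=np.array(s['contact_force'])
v=np.array([.277,-.771,.574]);n=np.array([-.194,.54,.819]);cy=np.array([.9413,.3375,0]);d=tip-[581.3,61.5,114.3]
print('tip rel bezel: in',-d@n,'slope',d@v,'cy',d@cy,'F out',F@n,'slope',F@v,'cy',F@cy,s['wrist_torque'])
E
python3 w.py
```

```text
tip rel bezel: in 8.160539188327675 slope -0.6951353052174127 cy -0.19554766699066578 F out -1.5986254339724697 slope -0.8889065748054369 cy 0.9126628429655457 [0.61622185 0.29264958 0.03618801]
```

Request:
move_arm(motion=[[[0.06,-0.16,-0.25],[0,0,0],1],[[0.06,-0.16,-0.25],[0,0,0],1],[[0.06,-0.16,-0.25],[0,0,0],1],[[0.06,-0.16,-0.25],[0,0,0],1],[[0,0,0],[0,0,0],1]])

```text
time_s: 7.92
ee_pos: [560.6, 118.6, 200.1]
orientation: [[-0.277, 0.941, 0.193], [0.772, 0.337, -0.539], [-0.573, -0.0, -0.82]]
contact_force: [0.1, 1.3, -2.4]
width: 0.17
grasp_force: 35.0
```

```bash
python3 w.py
```

```text
tip rel bezel: in 20.49758775855998 slope -0.6700153173474498 cy -0.2447605211357065 F out -1.2791232447199556 slope -2.3622820672445353 cy 0.5606842954882103 [0.87798788 0.34704042 0.02144164]
```

Request:
move_arm(motion=[[[0.04,-0.11,-0.29],[0,0,0],1],[[0.06,-0.16,-0.25],[0,0,0],1],[[0.06,-0.16,-0.25],[0,0,0],1],[[0.06,-0.16,-0.25],[0,0,0],1],[[0.06,-0.16,-0.25],[0,0,0],1],[[0.06,-0.16,-0.25],[0,0,0],1],[[0.06,-0.16,-0.25],[0,0,0],1],[[0.06,-0.16,-0.25],[0,0,0],1],[[0,0,0],[0,0,0],1]])

```text
time_s: 9.05
ee_pos: [565.3, 106.4, 179.9]
orientation: [[-0.277, 0.941, 0.193], [0.772, 0.337, -0.539], [-0.573, -0.0, -0.82]]
contact_force: [-0.4, 0.0, -1.0]
width: 0.17
grasp_force: 35.0
```

```bash
python3 w.py
```

```text
tip rel bezel: in 44.56148222227436 slope -1.5432816422759716 cy 0.02364009011610835 F out -0.7290941594773928 slope -0.7047920161390603 cy -0.31782857940980236 [0.27405897 0.18899586 0.04931013]
```

Tip 44.6 in and no contact with the tab yet. Press on in small steps.

Request:
move_arm(motion=[[[0.04,-0.11,-0.16],[0,0,0],1],[[0.04,-0.11,-0.16],[0,0,0],1],[[0.04,-0.11,-0.16],[0,0,0],1],[[0,0,0],[0,0,0],1]])

```text
time_s: 9.55
ee_pos: [566.7, 103.3, 175.3]
orientation: [[-0.277, 0.941, 0.194], [0.772, 0.338, -0.539], [-0.573, 0.001, -0.82]]
contact_force: [-0.8, 1.8, 1.0]
width: 0.171
grasp_force: 35.0
```

```bash
python3 w.py
```

```text
tip rel bezel: in 50.20033244808752 slope -1.3747107810138481 cy 0.4050734555431198 F out 1.9378953726316381 slope -0.9864363538909485 cy -0.12554251809223346 [ 0.34163674  0.2723727  -0.05429838]
```

Request:
move_arm(motion=[[[0.04,-0.11,-0.16],[0,0,0],1],[[0.04,-0.11,-0.16],[0,0,0],1],[[0.03,-0.08,-0.12],[0,0,0],1],[[0,0,0],[0,0,0],1]])

```text
time_s: 10.05
ee_pos: [567.9, 100.4, 171.5]
orientation: [[-0.276, 0.941, 0.194], [0.772, 0.338, -0.539], [-0.573, 0.001, -0.82]]
contact_force: [-2.9, 3.3, 5.8]
width: 0.174
grasp_force: 35.0
```

```bash
python3 w.py
cat > lid.py <<'E'
from h import *
p,d=grab('scene');C=cloud('scene',d)
o=np.array([607.5,-14.2,0]);cx=np.array([.3375,-.9413,0]);cy=np.array([.9413,.3375,0])
x=(C-o)@cx;y=(C-o)@cy
for X in(-30,20,70,120):
    m=(abs(x-X)<4)&(abs(y+85)<15)&(C[...,2]>100)&(d>0);print(X,m.sum(),np.median(C[m][:,2]) if m.any() else '')
E
python3 lid.py
```

```text
tip rel bezel: in 55.187008619963045 slope -1.010370373986797 cy 0.6240959685073372 F out 7.11917543057419 slope 0.00871042987827135 cy -1.670760047397521 [ 0.04431396  0.4073858  -0.29368327]
-30 43 193.60525756353442
20 42 184.0427061813172
70 37 175.85704340014266
120 47 165.2990337248651
```

Lid is ajar. Drawing out along the slot axis.

Request:
move_arm(motion=[[[-0.1,0.27,0.41],[0,0,0],1],[[-0.2,0.54,0.82],[0,0,0],1],[[-0.3,0.81,1.23],[0,0,0],1],[[-0.3,0.81,1.23],[0,0,0],1],[[-0.4,1.08,1.64],[0,0,0],1],[[-0.5,1.35,2.05],[0,0,0],1],[[-0.6,1.6,2.46],[0,0,0],1],[[0,0,0],[0,0,0],1],[[0,0,0],[0,0,0],1]])

```text
time_s: 11.22
ee_pos: [543.5, 164.8, 268.8]
orientation: [[-0.277, 0.941, 0.193], [0.771, 0.338, -0.539], [-0.573, -0.0, -0.82]]
contact_force: [0.2, -0.1, -1.2]
width: 0.173
grasp_force: 35.0
```

```bash
python3 w.py; python3 lid.py
python3 - <<'E'
from h import *
s=state();R=np.array(s['orientation']);tip=s['ee_pos']+125.6*R[:,2];print(proj('scene',tip),proj('top',tip))
S=np.load('/tmp/scene.npz')['p'];q,_=grab('top')
cv2.imwrite('pics/c6.png',np.hstack([cv2.resize(S[60:260,240:440],(400,400)),cv2.resize(q[120:240,240:360],(400,400))])[:,:,::-1])
E
```

```text
tip rel bezel: in -64.03568940402842 slope -1.5887582342935538 cy -0.7023605519797294 F out -1.0355606877454009 slope -0.5719276473102353 cy 0.17604967431868712 [0.29885908 0.17591237 0.01272246]
-30 40 195.87046888769947
20 45 185.64429130613178
70 29 176.61606428891798
120 44 165.82158904554854
[342.51114016 164.7368438 ] [302.12600526 188.69595082]
```

View pics/c6.png

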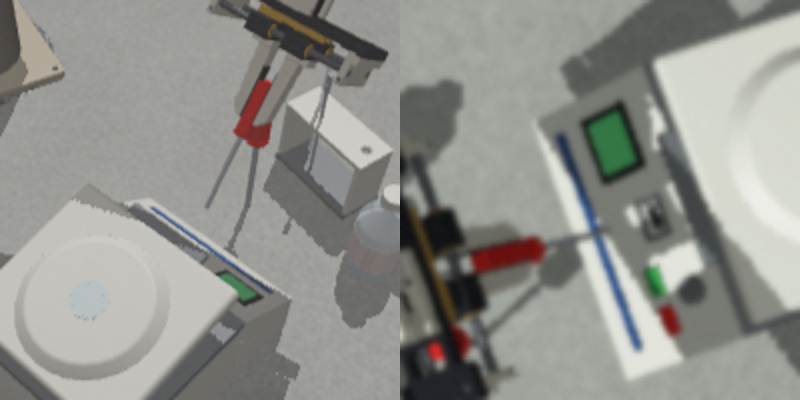

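Request:
move_arm(motion=[[[0,2,0.6],[0,0,0],1],[[0,3,1],[6.6,2.4,0],1],[[0,3,0],[6.6,2.4,0],1],[[0,3,0],[6.6,2.4,0],1],[[-0.4,3,0],[6.6,2.3,0],1],[[0,3,0],[6.5,2.3,0],1],[[0,2,0],[0,0,-6.6],1],[[0,1,0],[0,0,-6.5],1],[[0,0,0],[0,0,0],1],[[0,0,0],[0,0,0],1]])

```text
time_s: 12.58
ee_pos: [539.6, 364.1, 284.5]
orientation: [[-0.118, 0.993, -0.001], [0.993, 0.118, -0.001], [-0.001, -0.001, -1.0]]
contact_force: [-1.2, -0.1, -0.5]
width: 0.174
grasp_force: 35.0
```

Run:
```python
from h import *
s=state();R=np.array(s['orientation']);tip=s['ee_pos']+125.6*R[:,2];print(s['ee_pos'],tip,R.round(4).tolist(),proj('scene',tip),proj('scene',tip+[0,0,95]),proj('scene',[539.6,364.6,105]))
p,_=grab('scene')
cv2.imwrite('pics/c7.png',cv2.resize(p[75:175,360:480],(720,600),interpolation=cv2.INTER_CUBIC)[:,:,::-1])
```

```text
[539.64264096 364.08007305 284.54562213] [539.56097104 363.95975821 158.94570631] [[-0.1177, 0.9931, -0.0007], [0.9931, 0.1177, -0.001], [-0.0009, -0.0008, -1.0]] [427.44569187 120.99113223] [436.67333079  91.97346761] [423.01171059 135.5016099 ]
```

View pics/c7.png

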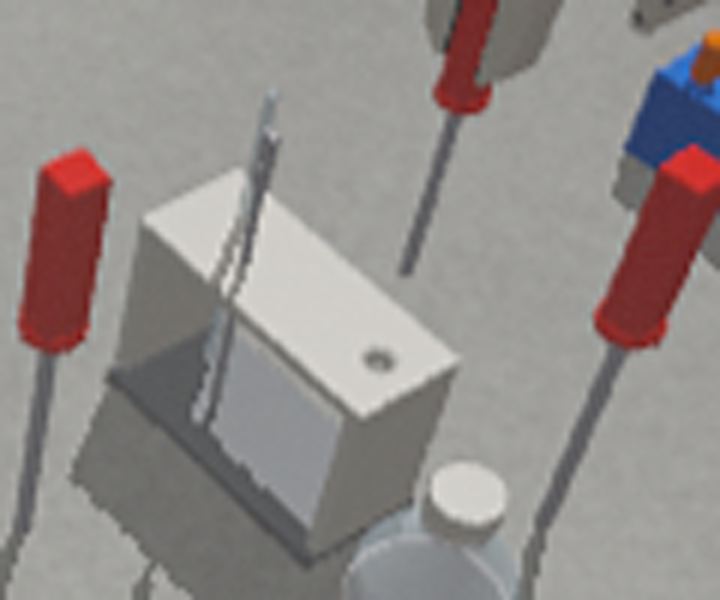

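Request:
move_arm(motion=[[[0,0.05,-2],[0,0,0],1],[[0,0,-2],[0,0,0],1],[[0,0,-1],[0,0,0],1],[[0,0,-1],[0,0,0],1],[[0,0,-1],[0,0,0],1],[[0,0,-1.5],[0,0,0],1],[[0,0,-2],[0,0,0],1],[[0,0,-2],[0,0,0],1],[[0,0,-1],[0,0,0],1],[[0,0,-0.7],[0,0,0],1],[[0,0,-0.4],[0,0,0],1],[[0,0,0],[0,0,0],1],[[0,0,0],[0,0,0],1]])

```text
time_s: 14.25
ee_pos: [540.1, 365.6, 140.1]
orientation: [[-0.116, 0.993, 0.001], [0.993, 0.116, 0.001], [0.0, 0.001, -1.0]]
contact_force: [0.4, 0.7, -1.1]
width: 0.172
grasp_force: 35.0
```

Request:
move_arm(motion=[[[0,0,-0.2],[0,0,0],1],[[0,0,-0.2],[0,0,0],1],[[0,0,0],[0,0,0],1],[[0,0,0],[0,0,0],0.4],[[0,0,0],[0,0,0],0],[[0,0,0],[0,0,0],0],[[0,0,0],[0,0,0],0],[[0,0,1],[0,0,0],0],[[0,0,2],[0,0,0],0],[[0,0,3],[0,0,0],0],[[0,0,4],[0,0,0],0],[[0,0,4],[0,0,0],0],[[0,0,4],[0,0,0],0],[[0,0,0],[0,0,0],0]])

```text
time_s: 16.0
ee_pos: [541.4, 366.4, 322.7]
orientation: [[-0.116, 0.993, 0.009], [0.993, 0.116, 0.005], [0.004, 0.01, -1.0]]
contact_force: [1.3, -0.1, 0.6]
width: 0.498
grasp_force: 0.0
```

Run:
```python
from h import *
print(state()['ee_pos'])
p,d=grab('scene');C=cloud('scene',d);h=cv2.cvtColor(p,cv2.COLOR_RGB2HSV)
m=((h[...,0]<6)|(h[...,0]>174))&(h[...,1]>150)&(h[...,2]>90)
k,l,st,ce=cv2.connectedComponentsWithStats(m.astype('uint8'))
for i in range(1,k):
    if st[i,4]>60:
        P=C[(l==i)&(d>0)];print(st[i],ce[i].round(1),P[P[:,2]>P[:,2].max()-8].mean(0).round(1))
# lid line
o=np.array([607.5,-14.2,0]);cx=np.array([.3375,-.9413,0]);cy=np.array([.9413,.3375,0])
x=(C-o)@cx;y=(C-o)@cy
m=(x>-70)&(x<140)&(abs(y+90)<12)&(C[...,2]>150)&(d>0);c=np.polyfit(x[m],C[m][:,2],1);print('lid angle',-np.arctan(c[0]),c)
for th in(.2,.25):
    for nm,yy in(('lip mid',0),('lipL',-55),('lipR',55)):
        X=o+cx*(150-212*np.cos(th))+cy*yy+[0,0,137+212*np.sin(th)];print(th,nm,X.round(1))
```

```text
[541.35697436 366.3620044  322.69263562]
[459  99  23  34 347] [470.  115.9] [592.5 447.9 225.6]
[364 100  14  33 312] [370.4 116.4] [478.9 226.2 225.7]
[420 115  12  22 139] [425.9 126. ] [538.8 363.9 168.9]
lid angle 0.19613324178203173 [ -0.19868752 189.82137913]
0.2 lip mid [588.   40.2 179.1]
0.2 lipL [536.2  21.6 179.1]
0.2 lipR [639.8  58.7 179.1]
0.25 lip mid [588.8  38.  189.4]
0.25 lipL [537.   19.4 189.4]
0.25 lipR [640.6  56.5 189.4]
```

Request:
move_arm(motion=[[[0.2,-2.5,0],[0,0,6.6],1],[[0.2,-3,0],[0,0,6.5],1],[[0.3,-3,0],[0,0,0],1],[[0.3,-3,0],[-9.4,-3.4,0],1],[[0.3,-3,0],[-9.4,-3.4,0],1],[[0.3,-3,-0.5],[-9.4,-3.4,0],1],[[0.2,-3,-1],[-9.4,-3.4,0],1],[[0.2,-2,-1],[-9.4,-3.4,0],1],[[0,0,0],[0,0,0],1],[[0,0,0],[0,0,0],1]])

```text
time_s: 17.3
ee_pos: [559.8, 140.9, 290.8]
orientation: [[-0.217, 0.941, 0.26], [0.608, 0.339, -0.718], [-0.764, 0.002, -0.646]]
contact_force: [0.4, 0.3, 1.2]
width: 0.004
grasp_force: 0.0
```

```bash
cat > c.py <<'E'
from h import *
s=state();o=np.array([607.5,-14.2,0]);cx=np.array([.3375,-.9413,0]);cy=np.array([.9413,.3375,0])
e=s['ee_pos']-o;R=np.array(s['orientation']);t=R[:,2];F=np.array(s['contact_force'])
print('TCP cent x,y,z',e@cx,e@cy,e[2],'t',t@cx,t@cy,t[2],'F',F@cx,F@cy,F[2],'q',np.round(s['q'],1))
E
python3 c.py
```

```text
TCP cent x,y,z -162.12062210165652 7.45844681688785 290.7776566374162 t 0.7634910161228265 0.0026658217004779236 -0.6457912549281952 F -0.15309224094975393 0.5117622398079185 1.179837514312779 q [ 36.2  12.1  87.3 -47.5  96.1  18. ]
```

Request:
move_arm(motion=[[[0.2,-1,-2],[0,0,0],1],[[0.3,-1.5,-2.5],[0,0,0],1],[[0.3,-1.5,-2.5],[0,0,0],1],[[0.2,-1.1,-1.7],[0,0,0],1],[[0.3,-0.9,-0.8],[0,0,0],1],[[0.3,-0.9,-0.8],[0,0,0],1],[[0.3,-0.9,-0.8],[0,0,0],1],[[0.3,-0.8,-0.7],[0,0,0],1],[[0.3,-0.8,-0.7],[0,0,0],1],[[0,0,0],[0,0,0],1]])

```text
time_s: 18.55
ee_pos: [584.4, 45.6, 164.6]
orientation: [[-0.217, 0.941, 0.26], [0.605, 0.338, -0.721], [-0.766, 0.001, -0.643]]
contact_force: [-0.7, -0.1, -0.3]
width: 0.007
grasp_force: 0.0
```

```bash
python3 c.py
```

```text
TCP cent x,y,z -64.11917806849243 -1.5789423453178182 164.6010542997438 t 0.7658732019819562 0.0010909496700087374 -0.6429687836469036 F -0.12502522777223188 -0.6764451171406466 -0.3010129589747636 q [ 27.3  14.5  98.7 -50.3  80.6  22.7]
```

Request:
move_arm(motion=[[[0.1,-0.28,0.76],[0,0,0],1],[[0.1,-0.28,0.77],[0,0,0],1],[[0.11,-0.32,1.01],[0,0,0],1],[[0.11,-0.32,1.01],[0,0,0],1],[[0.12,-0.31,1.0],[0,0,0],1],[[0.16,-0.46,0.94],[0,0,0],1],[[0.16,-0.46,0.94],[0,0,0],1],[[0.17,-0.45,0.94],[0,0,0],1],[[0,0,0],[0,0,0],1]])

```text
time_s: 19.68
ee_pos: [595.4, 17.2, 240.2]
orientation: [[-0.215, 0.941, 0.261], [0.606, 0.338, -0.72], [-0.766, 0.004, -0.643]]
contact_force: [0.1, 0.4, -0.5]
width: 0.002
grasp_force: 0.0
```

```bash
python3 c.py; python3 lid.py
```

```text
TCP cent x,y,z -33.618737767160354 -0.8041152982946773 240.20742695159876 t 0.7659347907739771 0.0029508063287774938 -0.642889564822837 F -0.33097390554110034 0.26236057148466024 -0.5238324592190369 q [ 24.2   8.4  97.1 -50.3  83.3  14.9]
-30 0 
20 49 241.86856273595788
70 43 213.42507359453646
120 51 180.54744502882804
```

Lid at 0.55 rad as planned; continue along the arc.

Request:
move_arm(motion=[[[0.21,-0.58,0.86],[0,0,0],1],[[0.21,-0.58,0.86],[0,0,0],1],[[0.21,-0.59,0.86],[0,0,0],1],[[0.25,-0.7,0.76],[0,0,0],1],[[0.25,-0.7,0.76],[0,0,0],1],[[0.25,-0.69,0.75],[0,0,0],1],[[0.29,-0.8,0.64],[0,0,0],1],[[0.29,-0.8,0.64],[0,0,0],1],[[0.28,-0.79,0.63],[0,0,0],1],[[0.21,-0.57,0.35],[0,0,0],1],[[0.21,-0.57,0.35],[0,0,0],1],[[0.2,-0.58,0.35],[0,0,0],1],[[0,0,0],[0,0,0],1]])

```text
time_s: 21.35
ee_pos: [623.8, -62.4, 317.7]
orientation: [[-0.216, 0.941, 0.261], [0.606, 0.338, -0.72], [-0.766, 0.003, -0.643]]
contact_force: [-0.7, -0.9, 0.1]
width: 0.004
grasp_force: 0.0
```

```bash
python3 c.py
cat > ang.py <<'E'
from h import *
o=np.array([607.5,-14.2,0]);cx=np.array([.3375,-.9413,0]);cy=np.array([.9413,.3375,0])
for n in('scene','top'):
    p,d=grab(n);C=cloud(n,d);x=(C-o)@cx;y=(C-o)@cy
    for Y in(-90,90):
        m=(x>20)&(x<210)&(abs(y-Y)<14)&(C[...,2]>170)&(C[...,2]<370)&(d>0)
        if m.sum()>10:
            P=np.c_[x[m],C[m][:,2]];P=P-np.median(P,0);w=np.linalg.svd(P,full_matrices=False)[2][0];print(n,Y,m.sum(),np.arctan2(abs(w[1]),abs(w[0])),C[m][:,2].max())
E
python3 ang.py
```

```text
TCP cent x,y,z 50.88159428075994 -0.9513595723622877 317.6503112883333 t 0.7660815191862618 0.0025152901459853487 -0.6427165565949634 F 0.639735074637079 -0.9406184639717469 0.11718585021795806 q [ 15.7   3.5  94.  -50.5  82.    3.3]
scene -90 749 1.10410099203991 322.4835602074235
scene 90 1072 1.1015773538292404 322.13734753564006
top -90 297 1.0784200230418746 325.01521466373356
top 90 278 1.0838700494991975 323.0923724941839
```

Request:
move_arm(motion=[[[-0.3,0.9,0],[0,0,0],1],[[-0.7,1.9,0],[0,0,0],1],[[-0.8,2.2,1],[0,0,0],1],[[-0.8,2.2,2],[0,0,0],1],[[-0.8,2.2,2],[0,0,0],1],[[-0.8,2.2,2],[0,0,0],1],[[0,0,0],[0,0,0],1],[[0,0,0],[0,0,0],1]])

```text
time_s: 22.45
ee_pos: [581.3, 54.6, 386.3]
orientation: [[-0.218, 0.94, 0.261], [0.605, 0.34, -0.72], [-0.766, 0.001, -0.643]]
contact_force: [0.5, -0.3, 0.3]
width: 0.005
grasp_force: 0.0
```

```bash
python3 c.py; python3 ang.py
python3 - <<'E'
from h import *
S=np.load('/tmp/scene.npz')['p'];cv2.imwrite('pics/end.png',S[:,:,::-1])
E
```

```text
TCP cent x,y,z -73.5629715461144 -1.4108371991731028 386.27586479126995 t 0.7658042654392953 0.002663324360982116 -0.6430463023446266 F 0.46132084485416286 0.4060376809015168 0.3120291210359878 q [ 28.2   4.   86.3 -49.7  96.1   5.6]
scene -90 735 1.1046584474343053 323.2000000812185
scene 90 1079 1.101463301984212 323.24427439727987
top -90 299 1.0793512736152144 323.7207722508197
top 90 280 1.0856513165441202 324.72339599289626
```

View pics/end.png

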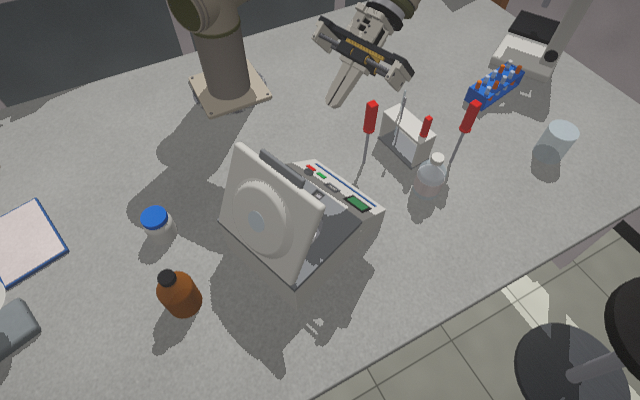

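The lid stands open (about 1.09 rad, around (275,215)). The rod is back in its stand at (426,126), the bottles and jar have not moved, and the arm is clear of everything.

```bash
python3 -c "
from cell import hand_in
print(hand_in())"
```

```text
the job is handed in; nothing more can be done
None
```

The job is handed in, with no verdict shown: the latch was pressed through the slot, the rod is back in its stand, the lid is open at about 1.09 rad, and the bottles and jar are untouched.

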